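# Set the sliding leg of the yo-yo axle stand and pinch its cam lever shut

### The arm

A 6-joint arm with a two-finger parallel gripper is mounted at the origin on the work surface. World frame = base frame: x ahead of the robot, y to its left, z up, the work surface at z = 0. Lengths are in m, angles in rad, forces in N, time in s.
With the tool pointing down it reaches from about 0.425 to 0.95 m from the base axis. Payload 3.5 kg.
Tool frame: the origin (TCP) lies midway between the tips of the shut fingers; the grasp point (between the pads) lies 19 mm behind it (ctrl.pinch_z is the distance from the TCP to the grasp point, in m); z points along the fingers, y is the line along which they close (so a half turn about z gives the same grasp; the last joint's range is limited). The gripper opens to 85 mm and grips with 20 to 120 N. Pads are 22 mm wide; open, the fingers measure 114 mm over their backs; the gripper's body (76 mm by 85 mm) begins 54 mm behind the grasp point. The pads swing forward as they close: fully open they stand 13 mm farther back than shut.
Start: joints at [-1.442, 0.286, 1.577, -0, 1.279, -0.15], TCP at [0.186, -0.649, 0.231] pointing down, gripper open.
Joint ranges: [-2.77, 2.77], [-0.9, 2.22], [0.21, 2.48], [-1.53, 4.67], [0.24, 2.81], [-2.84, 2.84]. Speed limits (rad/s): [2.79, 2.79, 3.14, 3.14, 3.14, 3.14].

### API

Orientations are given as a unit quaternion [x, y, z, w].
In Python, from plant import get_state, viewer, sign_off, ctrl gives the robot as it stands. The module is installed in compiled form; this text tells all that it offers.
- The arm moves only by the shell command python3 -m handwheel 'ROWS' [FORCE]. ROWS is JSON, a list that holds one entry, the list of rows, each a list of 5 numbers: the finger opening in m, from 0 to 0.0854, then the shift along the tool's x, y, z in m, then the turn about the tool's z in degrees. In form: [[[claw, x, y, z, spin], ...]]. A call has 1 to 12 rows; each row shifts and turns the commanded pose from where the row before left it, along the tool's axes as they then stand; what a row does not reach is not made up. A row lasts 1/12 s, in which the tool goes at most 41.7 mm and 7.16 degrees, less where a joint would pass 70% of its speed; a pose out of reach is approached as far as the arm can. A call is refused whole if a number of a shift passes 0.0417 or a number of a turn 7.16, either way. A call with a gripper value outside its range is refused whole. The fingers move at their own pace and stop on an object; FORCE is the grip in N (left out, the last holds). Time passes only in rows, so rows that do not move let the fingers close. It gives the time, the measured TCP pose, the force, the opening and the grip force at its end, in the units of the state.
- get_state(): the state, without advancing time (a new reading comes with each control period).
- viewer.read_camera(name): name is "scene" or "top" or "wrist"; returns the picture (400x640x3 uint8, blue, green, red); there is no depth.
- viewer.camera_params(name): a dict with "fov_y" (degrees; the focal length in pixels is half the picture's height over the tangent of half this angle, whatever the lens; pixels are square), "cx", "cy" (the principal point, pixels), "xyz" and "attitude" of the camera in the world; the wrist camera has in their place "hand_eye" (4x4, takes a point from camera to tool coordinates, whose origin is the TCP and whose axes are the flange's). Camera axes: x right, y up, looking along -z (the intrinsics and any distortion apply to the point x, -y, -z); pixel columns grow to the right and rows downward; lengths in m; the calibration is good to about 2 mm. The wrist camera is an equidistant fisheye: a pixel r from the principal point sees the ray r / f radians off the axis. A picture is of the moment at which its call begins: read the wrist's pose just before it. camera_params takes no time and is no camera call.
- sign_off(): hands the job in; it is judged then, once.
Trained networks look in the newest picture that a camera, given by its name, has taken for a name from the list of things; names that differ only in an ending like _2 or _b are one class to them, and where a whole thing is asked for, a point or a joint stands for the part that bears it (a point fixed in the world has none). Each returns a list of dicts, best first, with "confidence" (0 to 1); they miss things now and then, are a little off and sometimes report something else, mostly with a low value. They report only what shows in the picture. A call takes as long as a camera call.
- viewer.look_for(camera, name): "extent" ([left, top, width, height] as shares, 0 to 1, of the picture: columns of its width, rows of its height, round what is visible of it).
- viewer.outline_of(camera, name): "mask" (400x640 bool, what is visible of it) and "extent" ([left, top, width, height] as shares, 0 to 1, of the picture: columns of its width, rows of its height, round what is visible of it).
- viewer.pinpoint(camera, name): "xy" ([column, row] as shares, 0 to 1, of the picture: columns of its width, rows of its height: a listed point, or the origin of a listed thing).
The state is a dict: "time": time; "qpos": joint angles; "dq": joint speeds; "joint_efforts": joint torques, N m; "eef_pos": TCP position; "tcp_rot": TCP orientation; "contact_force": force on the tool from outside, world axes, zero at the start; "wrist_torque": the same for the moment, N m; "opening": opening from 0.0 (shut) to 1.0 (fully open); "finger_force": force on a finger pad.
Only numpy, scipy, OpenCV 4.12 (cv2) and the standard library are available. Lean on these libraries where they do the work, as an engineer would, in place of code of your own. Each camera call takes 0.05 s, during which the arm holds its last target. There are 200 camera calls.

### The job

On the axle stand, slide the leg that carries the leaning cam lever along the rail until you feel its foot seat against the steel length collar, leaving the lever open on the way and not shifting the collar. Keep the leg seated there while you squeeze the lever towards the leg's post until it is fully shut (upright), and finish still pinching post and lever together, leg seated: do not let go. Leave the other things on the table where they are.

Things in the scene. Friction and masses are not known exactly. Their poses are not given: they have to be found in the camera images.
- stand: fixed stand: dark base plate 84 x 350 x 10 mm with an aluminium rail along its y axis and a fixed notched upright (46 wide, 16 thick, top 103 mm above the table) centred at y = +160 mm. Origin under the plate's centre on the table, x across the rail, y along it, z up
- collar: steel block 50 (x) x 22 (y) mm, top 42 mm above the table, clamped on the rail between the sliding leg and the fixed upright: the length mark. It is tight: it slips only above about 80 N. It stands at a different place on the rail each time. Origin at table height under the middle of its face towards the sliding leg; axes as the stand's
- collar_seat (a point): centre of the collar's face towards the sliding leg, 27 mm above the table
- leg: sliding leg: aluminium foot 50 (x) x 68 (y) mm, top 36 mm above the table, running on the rail along the stand's y with about 3 N friction; it stays where it is left and starts 45 to 90 mm short of the collar (towards the stand's -y). It can slide to 100 mm short. Origin at table height under the post's centre; axes as the stand's; the foot's front face is at y = +38 mm, its rear face at y = -30 mm
- leg_seat (a point): centre of the foot's front face, which seats against the collar; it meets collar_seat when seated
- leg_post: upright of the sliding leg, fixed to the foot: 46 (x) x 14 (y) mm flat plate from 36 to 98 mm above the table, with two 14 mm wide prongs at its x edges rising to 112 mm (a notch between them). Origin on its axis at 36 mm height; axes as the stand's; flat rear face at y = -7 mm, front face (towards lever and collar) at y = +7 mm
- cam_lever: steel cam lever on the sliding leg, hinged about the stand's x axis; origin on the hinge, 26 mm in front of the post's axis (stand's +y) and 40 mm above the table; z along the lever. Open it leans 0.36 to 0.43 rad away from the post, towards the collar (the hinge stops at 0.44); shut it is upright (0 rad), where it meets its stop. It stays where left; swinging it takes about 6 N at its bar, more than the leg's friction, so an unheld leg slides instead
- lever_bar (a point): centre of the black cross bar at the lever's top, 14 mm thick, 36 mm long along x, 48 mm from the hinge (88 mm above the table when shut, about 84 mm when open). From the post's rear face to the bar's far side it is 40 mm when shut, about 57 to 60 mm when open
- yoyo_half: bystander: purple plastic yo-yo half, 56 mm across, 27 mm high; origin under its centre
- spacer_cup: bystander: white nylon cup, 40 mm across, 30 mm high; origin under its centre
- tweezers: bystander: steel tweezers lying flat, 140 mm long, 6 mm thick; origin under the middle, x along them
- bearing_remover: bystander: upright steel bearing remover, 28 mm across, 94 mm high; origin under its centre
- cleaner_tube: bystander: upright capped steel tube, 46 mm across, 107 mm high; origin under its centre
- spare_ring: bystander: flat steel ring, 48 mm across, 8 mm high; origin under its centre
- lube_bottle: bystander: small clear bottle, 28 mm across, 75 mm high; origin under its centre

How it is judged:
By the outcome, as a careful person would: the job done as asked, in the order asked, and still so for the second after the job is handed in, while the arm keeps its last pose, push and grip.
It also fails if it takes over 38 s, if anything falls off the work surface, if the arm or the gripper's body presses on something with over 40 N, if the wrist force passes 120 N, or if a joint passes its speed limit or range.

## Working session

There is one attempt and no reset: what is moved stays moved. The work goes in short steps, Python scripts to look and compute and a shell command to move; the robot and the scene stay as the last step left them, time stands still between calls to the robot, and variables do not carry over. Pictures are saved under pics/ and viewed, at most 10 in all, crops included, and the job is handed in when it is done.

```bash
mkdir -p pics; cat > h.py <<'E'
import numpy as np, cv2
from scipy.spatial.transform import Rotation as R
from plant import get_state, viewer, sign_off, ctrl
def ray(cam,px):
    p=viewer.camera_params(cam); f=200/np.tan(np.radians(p['fov_y'])/2)
    d=np.array([(px[0]-p['cx'])/f,-(px[1]-p['cy'])/f,-1.])
    a=np.array(p['attitude']); M=R.from_quat(a).as_matrix() if a.size==4 else a.reshape(3,3)
    return np.array(p['xyz']),M@d
def at_z(cam,px,z):
    o,d=ray(cam,px); return o+d*(z-o[2])/d[2]
def tri(rs):
    A=0;b=0
    for o,d in rs:
        d=d/np.linalg.norm(d);P=np.eye(3)-np.outer(d,d);A=A+P;b=b+P@o
    return np.linalg.solve(A,b)
E
python3 - <<'E'
from h import *
s=get_state();print(s)
for c in("scene","top"):
    print(c,viewer.camera_params(c))
    cv2.imwrite(f'pics/{c}.png',viewer.read_camera(c))
print(viewer.camera_params("wrist"))
for n in["collar_seat","leg_seat","leg_post","lever_bar","cam_lever","stand","leg","collar"]:
    P=[]
    for c in("scene","top"):
        r=viewer.pinpoint(c,n)[:2]
        print(n,c,[(np.round(np.array(q['xy'])*[640,400],1),round(q['confidence'],2)) for q in r])
        if r:P.append(ray(c,np.array(r[0]['xy'])*[640,400]))
    if len(P)==2:print('   tri',tri(P).round(4))
E
```

```text
{'time': 0.0, 'qpos': array([-1.44203644e+00,  2.87186264e-01,  1.57819058e+00, -3.96184512e-06,
        1.27861800e+00, -1.49981869e-01]), 'dq': array([-4.68876506e-05,  1.29823272e-03,  1.79415473e-05,  3.22498038e-03,
        2.82530248e-04, -1.60379216e-03]), 'joint_efforts': array([-1.50521224e-03, -4.05985343e+01, -2.92625588e+01, -2.55983759e-04,
        5.77430968e-03,  5.73015939e-06]), 'eef_pos': array([ 0.18567628, -0.64826583,  0.22992611]), 'tcp_rot': array([ 9.90302796e-01,  1.38920585e-01,  1.08483758e-05, -1.20104558e-03]), 'contact_force': array([-0.50244472, -0.12064424,  0.52130228]), 'wrist_torque': array([0.01095073, 0.03067395, 0.01137793]), 'finger_force': 0.0, 'opening': 0.999348512277134}
scene {'fov_y': 50.24505537210973, 'cx': 317.4250049649898, 'cy': 201.3681939188489, 'xyz': array([1.47331388, 0.22498039, 0.93056687]), 'attitude': array([0.25009039, 0.31346062, 0.72428279, 0.56090255])}
top {'fov_y': 50.24632137449332, 'cx': 323.20874368404526, 'cy': 194.86828955807607, 'xyz': array([ 0.42582041, -0.02208834,  1.36954147]), 'attitude': array([ 0.04144928,
[... 888 characters left out ...]
er_bar scene [(array([301.7, 202.1]), 0.62)]
lever_bar top [(array([268. , 205.6]), 0.62), (array([329.2, 193. ]), 0.6)]
   tri [0.5728 0.0545 0.1013]
cam_lever scene [(array([294.5, 203.8]), 0.54)]
cam_lever top [(array([338.1, 198.1]), 0.53)]
   tri [ 0.5735 -0.0665  0.0484]
stand scene [(array([311.5, 222.4]), 0.95)]
stand top [(array([318. , 194.3]), 0.83), (array([266.3, 205.8]), 0.19)]
   tri [ 5.902e-01 -5.800e-03  1.000e-04]
leg scene [(array([287.6, 210.7]), 0.91)]
leg top [(array([345. , 201.3]), 0.86)]
   tri [ 0.5684 -0.0908  0.0086]
collar scene [(array([319.9, 225.2]), 0.68)]
collar top [(array([307.4, 189.6]), 0.93), (array([188.8, 180.3]), 0.54)]
   tri [0.6039 0.0263 0.01  ]
```

```bash
python3 - <<'E'
import cv2,numpy as np
a=cv2.imread('pics/scene.png')[120:320,180:440];b=cv2.imread('pics/top.png')[100:300,200:460]
cv2.imwrite('pics/both.png',np.vstack([cv2.resize(a,None,fx=3,fy=3,interpolation=2)[:600]])) 
cv2.imwrite('pics/topc.png',cv2.resize(b,None,fx=3,fy=3,interpolation=2))
E
```

```text
(no output)
```

View pics/both.png

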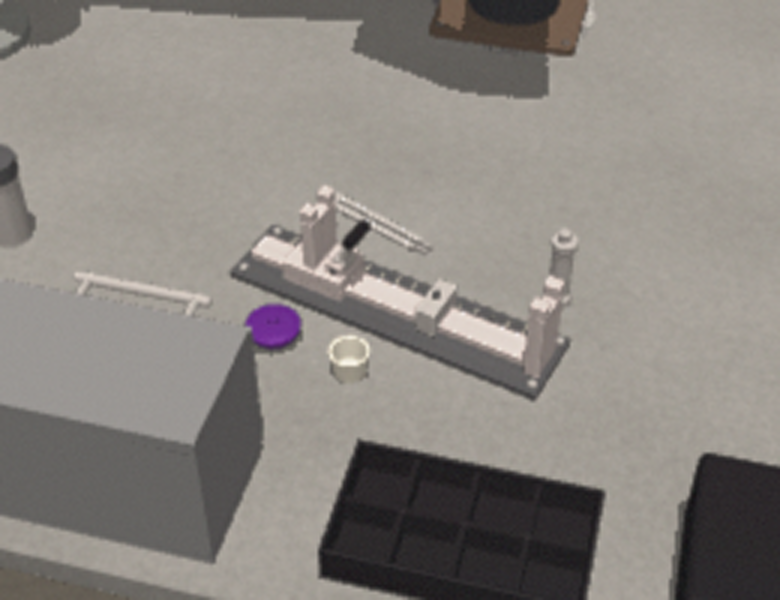

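View pics/topc.png

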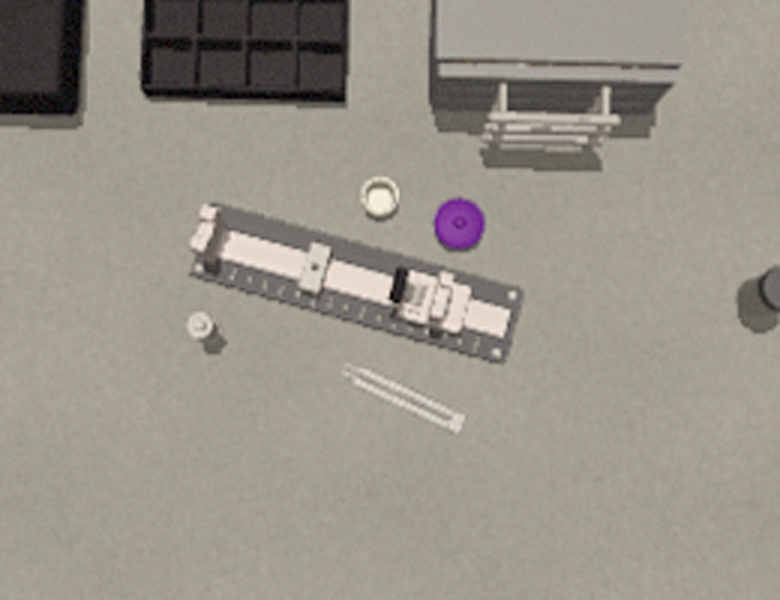

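View pics/top.png

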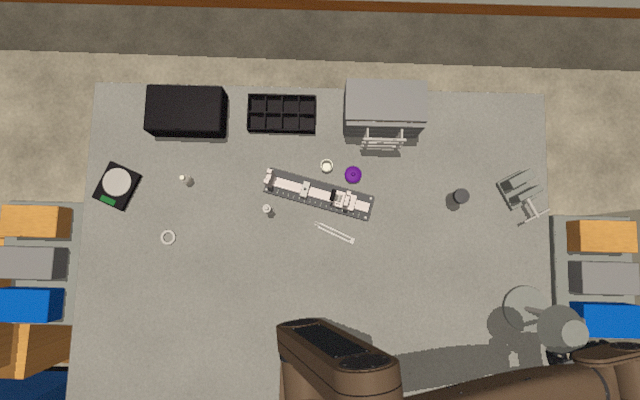

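The scene view shows the stand with its sliding leg at about (288,205) and open black bar at (298,199). In the top view the post is at about (347,201), the bar at (333,195) and the collar at (305,189). The yo-yo half and the cup lie on the far side, and the tweezers on the near side.

```bash
python3 - <<'E'
from h import *
f=lambda x,y:(200+x/3,100+y/3)
C=[at_z('top',f(*p),.01) for p in[(208,203),(523,290),(503,362),(190,275)]]
C=np.array(C);print(C.round(4),C.mean(0))
m=viewer.outline_of('top','stand')[0]['mask']
r=cv2.minAreaRect(np.argwhere(m)[:,::-1].astype(np.float32));B=np.array([at_z('top',p,.01) for p in cv2.boxPoints(r)]);print(B.round(4),B.mean(0))
d=(C[0]+C[3]-C[1]-C[2])[:2];th=np.arctan2(d[1],d[0]);print('y-axis ang',np.degrees(th))
u=np.array([np.cos(th),np.sin(th)]);v=np.array([u[1],-u[0]]);o=C.mean(0)[:2]
for n,p,z in[('bar',f(400,286),.084),('posttop',f(441,301),.105),('collar',f(315,268),.042),('upright',f(204,231),.1),('yoyo',f(459,222),.02),('cup',f(380,197),.03)]:
    w=at_z('top',p,z);print(n,w.round(4),'stand x,y',((w[:2]-o)@v).round(4),((w[:2]-o)@u).round(4))
for n,q in [('leg_post',.036),('cam_lever',.04),('leg_seat',.027),('leg',0),('collar_seat',.027),('collar',0),('lever_bar',.084)]:
  for c in('top','scene'):
    for k in viewer.pinpoint(c,n)[:2]:
      w=at_z(c,np.array(k['xy'])*[640,400],q);print(n,c,w.round(4),((w[:2]-o)@v).round(4),((w[:2]-o)@u).round(4),round(k['confidence'],2))
M=R.from_quat(get_state()['tcp_rot']).as_matrix();print(M.round(3),ctrl.pinch_z)
E
```

```text
[[ 0.6711  0.1554  0.01  ]
 [ 0.5859 -0.1853  0.01  ]
 [ 0.5083 -0.165   0.01  ]
 [ 0.5924  0.1714  0.01  ]] [ 0.58943721 -0.00590039  0.01      ]
[[ 0.5973  0.1801  0.01  ]
 [ 0.682   0.1588  0.01  ]
 [ 0.5879 -0.1848  0.01  ]
 [ 0.5045 -0.1612  0.01  ]] [ 0.5929042  -0.00175869  0.01      ]
y-axis ang 75.96270131418608
bar [ 0.5779 -0.0519  0.084 ] stand x,y -0.0 -0.0475
posttop [ 0.5615 -0.0926  0.105 ] stand x,y -0.0061 -0.0908
collar [0.5994 0.0364 0.042 ] stand x,y -0.0006 0.0435
upright [0.6263 0.1465 0.1   ] stand x,y -0.0012 0.1567
yoyo [ 0.656  -0.1148  0.02  ] stand x,y 0.091 -0.0895
cup [ 0.6789 -0.0297  0.03  ] stand x,y 0.0926 -0.0013
leg_post top [ 0.5634 -0.0977  0.036 ] -0.003 -0.0954 0.54
leg_post scene [ 0.5779 -0.0994  0.036 ] 0.0115 -0.0935 0.81
cam_lever top [ 0.5748 -0.0682  0.04  ] 0.0009 -0.0639 0.53
cam_lever scene [ 0.5647 -0.0678  0.04  ] -0.009 -0.066 0.54
leg_seat top [ 0.5749 -0.0559  0.027 ] -0.002 -0.052 0.73
leg_seat scene [ 0.5841 -0.0492  0.027 ] 0.0053 -0.0433 0.72
leg top [ 0.5695 -0.0921  0.    ] 0.0016 -0.0884 0.86
leg scene [ 0.5598 -0.0929  0.    ] -0.0076 -0.0916 0.91
collar_seat top [0.5982 0.0272 0.027 ] 0.0005 0.0342 0.6
collar_seat top [0.6233 0.4047 0.027 ] -0.0668 0.4066 0.27
collar_seat scene [ 0.5718 -0.046   0.027 ] -0.0074 -0.0432 0.3
collar top [0.6042 0.0305 0.    ] 0.0055 0.0389 0.93
collar top [0.6242 0.416  0.    ] -0.0686 0.4178 0.54
collar scene [ 0.5954  0.0203 -0.    ] -0.0006 0.0269 0.68
lever_bar top [0.5413 0.1448 0.084 ] -0.0833 0.1345 0.62
lever_bar top [ 0.5847 -0.0393  0.084 ] 0.0035 -0.0335 0.6
lever_bar scene [ 0.5972 -0.0352  0.084 ] 0.0146 -0.0265 0.62
[[ 0.961  0.275  0.   ]
 [ 0.275 -0.961 -0.   ]
 [ 0.     0.    -1.   ]] 0.0187
```

```bash
python3 -m handwheel '[[[0.0854,0,0,0,6],[0.0854,0,0,0,6],[0.0854,0,0,0,6],[0.0854,0,0,0,6],[0.0854,0,0,0,6],[0.0854,0.013,-0.036,0,0],[0.0854,0.013,-0.036,0,0],[0.0854,0.013,-0.036,0,0],[0.0854,0.013,-0.036,0,0],[0.0854,0.013,-0.036,0,0],[0.0854,0.013,-0.036,0,0],[0.0854,0.013,-0.036,0,0]]]' 40; python3 -m handwheel '[[[0.0854,0.013,-0.036,0,0],[0.0854,0.013,-0.036,0,0],[0.0854,0.013,-0.036,0,0],[0.0854,0.013,-0.036,0,0],[0.0854,0.013,-0.036,0,0],[0.0854,0.013,-0.036,0,0],[0.0854,0.013,-0.036,0,0],[0.0854,0.013,-0.036,0,0],[0.0854,0.013,-0.036,0,0],[0.0854,0.013,-0.036,0,0],[0.0854,0,0,0,0],[0.0854,0,0,0,0]]]'
cat >> h.py <<'E'
def wray(px):
    # wrist fisheye ray, world
    s=get_state();p=viewer.camera_params('wrist');f=200/np.tan(np.radians(p['fov_y'])/2)
    dx,dy=px[0]-p['cx'],px[1]-p['cy'];r=np.hypot(dx,dy)+1e-9;t=r/f
    d=np.array([np.sin(t)*dx/r,-np.sin(t)*dy/r,-np.cos(t)])
    H=p['hand_eye'];M=R.from_quat(s['tcp_rot']).as_matrix()
    return M@H[:3,3]+s['eef_pos'],M@H[:3,:3]@d
def wz(px,z):
    o,d=wray(px);return o+d*(z-o[2])/d[2]
th=np.radians(75.96);O=np.array([.5894,-.0059]);u=np.array([np.cos(th),np.sin(th)]);v=np.array([u[1],-u[0]])
def st(w): w=np.asarray(w);return np.round([(w[:2]-O)@v,(w[:2]-O)@u],4)
E
python3 - <<'E'
from h import *
s=get_state();M=R.from_quat(s['tcp_rot']).as_matrix();print(M.round(3),s['eef_pos'],st(s['eef_pos']))
im=viewer.read_camera('wrist');cv2.imwrite('pics/w1.png',im)
for n,q in [('leg_post',.036),('cam_lever',.04),('leg_seat',.027),('leg',0),('collar_seat',.027),('lever_bar',.084)]:
    for k in viewer.pinpoint('wrist',n)[:1]:
      p=np.array(k['xy'])*[640,400];w=wz(p,q);print(n,p.round(),w.round(4),st(w),round(k['confidence'],2))
E
```

```text
time: 2.65
eef_pos: [0.3359, -0.4249, 0.2315]
tcp_rot: [0.992, -0.122, 0.0, 0.0]
contact_force: [0.9, -0.8, -0.5]
opening: 1.003
finger_force: 0.0
time: 3.65
eef_pos: [0.5492, -0.107, 0.2314]
tcp_rot: [0.993, -0.12, -0.0, 0.0]
contact_force: [-0.4, -0.2, 0.8]
opening: 0.999
finger_force: 0.0
[[ 0.971 -0.239 -0.   ]
 [-0.239 -0.971 -0.   ]
 [-0.     0.    -1.   ]] [ 0.54916743 -0.10700373  0.23135306] [-0.0145 -0.1078]
leg_post [301. 162.] [ 0.57   -0.0952  0.036 ] [ 0.0028 -0.0913] 0.9
cam_lever [281. 169.] [ 0.5692 -0.0725  0.04  ] [-0.0034 -0.0695] 0.75
leg_seat [271. 163.] [ 0.577  -0.0612  0.027 ] [ 0.0014 -0.0567] 0.92
leg [305. 161.] [ 0.566  -0.0982  0.    ] [-0.0003 -0.0952] 0.65
collar_seat [199. 163.] [0.601  0.0235 0.027 ] [0.0041 0.0314] 0.58
lever_bar [251. 173.] [ 0.5789 -0.0511  0.084 ] [ 0.0008 -0.0464] 0.81
```

View pics/w1.png

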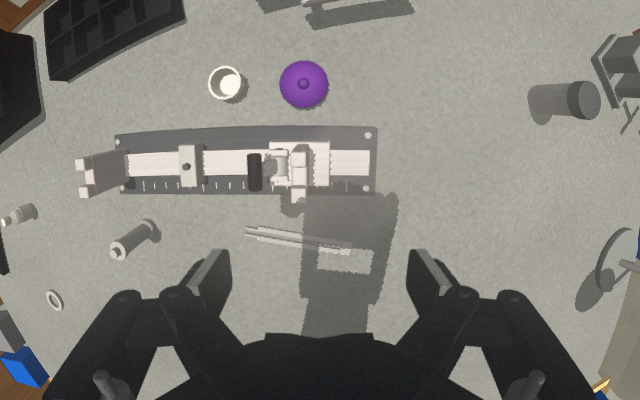

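The wrist view shows the bar at (255,172), the post at (299,175) and the collar at (188,167). Measurements agree: the leg is at stand y ≈ -0.093, the bar at ≈ -0.046 and the collar face at ≈ +0.032. Next I centre over post and bar and descend.

```bash
python3 -m handwheel '[[[0.0854,0.0155,-0.038,0,0],[0.0854,0,0,0.03,0],[0.0854,0,0,0.03,0],[0.0854,0,0,0.01,0],[0.0854,0,0,0,0],[0.0854,0,0,0,0]]]'
python3 - <<'E'
from h import *
s=get_state();print(s['eef_pos'],st(s['eef_pos']))
im=viewer.read_camera('wrist');cv2.imwrite('pics/w2.png',im)
for n,q in [('leg_post',.036),('cam_lever',.04),('leg_seat',.027),('collar_seat',.027),('lever_bar',.084)]:
    for k in viewer.pinpoint('wrist',n)[:1]:
      p=np.array(k['xy'])*[640,400];w=wz(p,q);print(n,p.round(),w.round(4),st(w),round(k['confidence'],2))
E
```

```text
time: 4.5
eef_pos: [0.5725, -0.0762, 0.1614]
tcp_rot: [0.992, -0.123, -0.0, -0.0]
contact_force: [0.4, -0.5, -0.1]
opening: 1.002
finger_force: 0.0
[ 0.57252653 -0.07619134  0.1613745 ] [ 0.0007 -0.0723]
leg_post [340. 192.] [ 0.5705 -0.0963  0.036 ] [ 0.0036 -0.0923] 0.79
cam_lever [308. 196.] [ 0.5747 -0.0678  0.04  ] [ 0.0007 -0.0636] 0.88
leg_seat [ 47. 329.] [0.4576 0.4307 0.027 ] [-0.2338  0.3916] 0.69
collar_seat [210. 190.] [0.6009 0.0249 0.027 ] [0.0037 0.0327] 0.79
lever_bar [281. 211.] [ 0.579 -0.049  0.084] [ 0.0003 -0.0443] 0.68
```

View pics/w2.png

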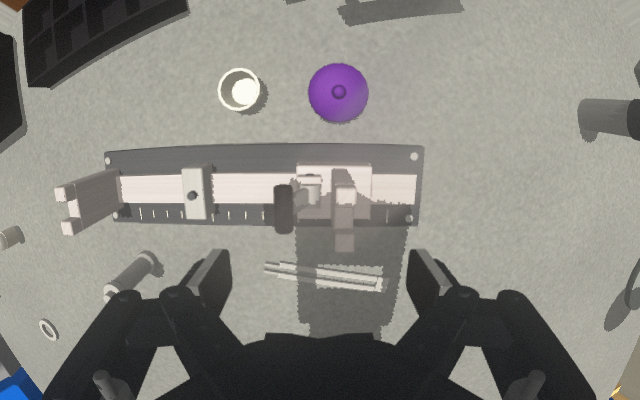

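The bar is at (283,208) and the post at (345,195), consistent with before. I shift 4 mm towards the collar and descend.

```bash
python3 -m handwheel '[[[0.0854,0,-0.004,0,0],[0.0854,0,0,0.025,0],[0.0854,0,0,0.025,0],[0.0854,0,0,0.025,0],[0.0854,0,0,0.02,0],[0.0854,0,0,0.006,0],[0.0854,0,0,0,0],[0.0854,0,0,0,0]]]'
python3 - <<'E'
from h import *
s=get_state();print(s['eef_pos'],st(s['eef_pos']))
im=viewer.read_camera('wrist');cv2.imwrite('pics/w3.png',im)
E
```

```text
time: 5.47
eef_pos: [0.5743, -0.0717, 0.0611]
tcp_rot: [0.993, -0.122, 0.0, 0.0]
contact_force: [0.1, 0.2, 1.0]
opening: 0.999
finger_force: 0.0
[ 0.57432727 -0.07173681  0.06109327] [ 0.0013 -0.0675]
```

View pics/w3.png

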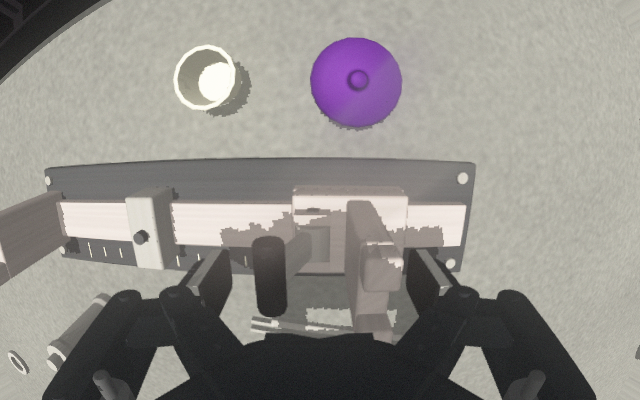

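The fingers straddle post and bar, with the bar at (270,275) and the post's rear face at about (400,260), clear on both sides. Next, push.

```bash
python3 -m handwheel '[[[0.0854,0,-0.005,0,0],[0.0854,0,-0.004,0,0],[0.0854,0,-0.004,0,0],[0.0854,0,-0.006,0,0],[0.0854,0,-0.008,0,0],[0.0854,0,-0.008,0,0],[0.0854,0,-0.008,0,0],[0.0854,0,-0.008,0,0],[0.0854,0,-0.008,0,0],[0.0854,0,-0.006,0,0],[0.0854,0,-0.003,0,0],[0.0854,0,0,0,0]]]'
python3 - <<'E'
from h import *
s=get_state();print(s['eef_pos'],st(s['eef_pos']),s['contact_force'])
im=viewer.read_camera('wrist');
for n,q in [('leg_post',.036),('cam_lever',.04),('leg_seat',.027),('collar_seat',.027),('lever_bar',.084)]:
    for k in viewer.pinpoint('wrist',n)[:1]:
      p=np.array(k['xy'])*[640,400];w=wz(p,q);print(n,p.round(),w.round(4),st(w),round(k['confidence'],2))
E
```

```text
time: 6.52
eef_pos: [0.59, -0.0044, 0.0599]
tcp_rot: [0.993, -0.122, -0.001, -0.001]
contact_force: [-0.2, 0.3, -0.0]
opening: 1.001
finger_force: 0.0
[ 0.58995844 -0.00438585  0.05988512] [0.0002 0.0016] [-0.19914669  0.26812423 -0.04813073]
leg_post [379. 234.] [ 0.5822 -0.0401  0.036 ] [ 0.0013 -0.035 ] 0.68
cam_lever [334. 241.] [ 0.5865 -0.0139  0.04  ] [-0.0009 -0.0085] 0.96
leg_seat [315. 229.] [ 0.5914 -0.004   0.027 ] [0.0015 0.0023] 0.76
collar_seat [269. 231.] [0.5971 0.0237 0.027 ] [0.0003 0.0306] 0.87
lever_bar [297. 276.] [0.5928 0.0028 0.084 ] [0.0012 0.0093] 0.87
```

```bash
python3 -m handwheel '[[[0.0854,0,-0.004,0,0],[0.0854,0,-0.004,0,0],[0.0854,0,-0.004,0,0],[0.0854,0,-0.004,0,0],[0.0854,0,-0.003,0,0],[0.0854,0,-0.002,0,0],[0.0854,0,-0.001,0,0],[0.0854,0,-0.001,0,0],[0.0854,0,-0.001,0,0]]]'; python3 -m handwheel '[[[0.0854,0,-0.001,0,0],[0.0854,0,-0.001,0,0]]]'
python3 - <<'E'
from h import *
s=get_state();print(st(s['eef_pos']))
im=viewer.read_camera('wrist');
for n,q in [('leg_post',.036),('cam_lever',.04),('leg_seat',.027),('collar_seat',.027),('lever_bar',.084)]:
    for k in viewer.pinpoint('wrist',n)[:1]:
      p=np.array(k['xy'])*[640,400];w=wz(p,q);print(n,p.round(),st(w),round(k['confidence'],2))
E
```

```text
time: 7.57
eef_pos: [0.5957, 0.0177, 0.06]
tcp_rot: [0.993, -0.122, -0.0, -0.0]
contact_force: [-1.4, -2.8, -3.2]
opening: 0.998
finger_force: 1.5
time: 7.73
eef_pos: [0.5962, 0.0195, 0.06]
tcp_rot: [0.993, -0.122, -0.0, -0.0]
contact_force: [-1.2, -3.1, -2.9]
opening: 1.0
finger_force: 1.5
[0.0005 0.0263]
leg_post [379. 233.] [ 0.0026 -0.0096] 0.72
cam_lever [337. 242.] [-0.0006  0.0154] 0.95
leg_seat [313. 228.] [0.0026 0.0294] 0.64
collar_seat [307. 227.] [0.0038 0.0328] 0.84
lever_bar [301. 276.] [0.0017 0.0338] 0.8
```

Sliding against ~3 N friction, a few mm left. I creep in single rows until the force rises.

```bash
python3 -m handwheel '[[[0.0854,0,-0.001,0,0],[0.0854,0,-0.001,0,0]]]'|grep -E "force|eef"; python3 -m handwheel '[[[0.0854,0,-0.001,0,0]]]'|grep -E "force|eef";python3 -m handwheel '[[[0.0854,0,-0.001,0,0]]]'|grep -E "force|eef"
```

```text
eef_pos: [0.5971, 0.0213, 0.0605]
contact_force: [-1.1, -3.6, -0.9]
finger_force: 1.5
eef_pos: [0.5973, 0.0223, 0.0605]
contact_force: [-2.0, -2.4, -0.8]
finger_force: 1.5
eef_pos: [0.5976, 0.0233, 0.0605]
contact_force: [-0.8, -3.4, -0.2]
finger_force: 1.5
```

```bash
for i in 1; do python3 -m handwheel '[[[0.0854,0,-0.001,0,0]]]'|grep -E "force|eef"; python3 -m handwheel '[[[0.0854,0,-0.001,0,0]]]'|grep -E "force|eef"; done
```

```text
eef_pos: [0.5979, 0.0242, 0.0605]
contact_force: [-3.2, -6.2, 0.3]
finger_force: 3.2
eef_pos: [0.5978, 0.0243, 0.0605]
contact_force: [-3.6, -8.9, -0.8]
finger_force: 4.6
```

```bash
python3 -m handwheel '[[[0.0854,0,-0.001,0,0],[0.0854,0,0,0,0],[0.0854,0,0,0,0]]]'|grep -E "force|eef"; python3 -m handwheel '[[[0.0854,0,-0.001,0,0],[0.0854,0,0,0,0]]]'|grep -E "force|eef"
```

```text
eef_pos: [0.5978, 0.0243, 0.0604]
contact_force: [-3.6, -9.2, 0.3]
finger_force: 4.8
eef_pos: [0.5978, 0.0244, 0.0604]
contact_force: [-4.2, -11.0, -0.0]
finger_force: 6.2
```

Seated: the TCP stopped at y ≈ 0.0243 while the force climbed to ~12 N. Now I close the fingers and back the TCP off by half the closing so the push stays.

```bash
python3 -m handwheel '[[[0.0834,0,0.0008,0,0],[0.0814,0,0.0008,0,0],[0.0794,0,0.001,0,0]]]' 40|grep -E "force|eef|open"; python3 -m handwheel '[[[0.0774,0,0.001,0,0],[0.0754,0,0.001,0,0],[0.0734,0,0.001,0,0]]]'|grep -E "force|eef|open"
```

```text
eef_pos: [0.5975, 0.0213, 0.0619]
contact_force: [-6.8, -10.1, 7.0]
opening: 0.935
finger_force: 5.8
eef_pos: [0.5975, 0.0182, 0.0626]
contact_force: [-6.2, -10.0, 6.9]
opening: 0.858
finger_force: 5.7
```

```bash
python3 -m handwheel '[[[0.0714,0,0.0009,0.0003,0],[0.0694,0,0.0009,0.0003,0],[0.0674,0,0.0009,0.0003,0],[0.0654,0,0.001,0.0003,0]]]'|grep -E "force|eef|open"; python3 -m handwheel '[[[0.0634,0,0.0009,0.0003,0],[0.0614,0,0.0009,0.0003,0],[0.0614,0,0,0,0]]]'|grep -E "force|eef|open"
python3 - <<'E'
from h import *
im=viewer.read_camera('wrist');cv2.imwrite('pics/w4.png',im)
for n,q in [('collar_seat',.027),('lever_bar',.084),('leg_post',.036)]:
    for k in viewer.pinpoint('wrist',n)[:1]:
      p=np.array(k['xy'])*[640,400];w=wz(p,q);print(n,p.round(),st(w),round(k['confidence'],2))
E
```

```text
eef_pos: [0.5977, 0.014, 0.0623]
contact_force: [-4.6, -11.9, 7.9]
opening: 0.764
finger_force: 6.2
eef_pos: [0.5977, 0.0121, 0.0619]
contact_force: [-6.3, -14.0, 9.1]
opening: 0.723
finger_force: 7.6
collar_seat [295. 234.] [0.0015 0.0332] 0.69
lever_bar [272. 283.] [-0.0005  0.0405] 0.96
leg_post [356. 238.] [ 0.0026 -0.0034] 0.66
```

View pics/w4.png

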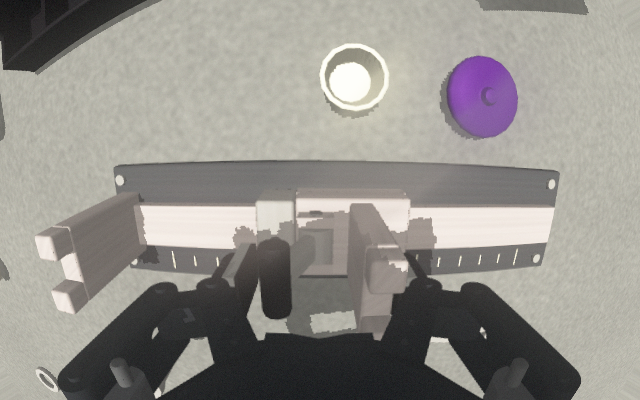

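The foot sits flush against the collar at (296,215), the lever is still open, and the front finger at (245,270) is about to reach the bar. Continuing.

```bash
python3 -m handwheel '[[[0.0594,0,0.0009,0.0003,0],[0.0574,0,0.0009,0.0003,0],[0.0554,0,0.001,0.0003,0]]]'|grep -E "force|eef|open"; python3 -m handwheel '[[[0.0534,0,0.001,0.0003,0],[0.0514,0,0.001,0.0003,0],[0.0494,0,0.001,0.0003,0]]]'|grep -E "force|eef|open"
```

```text
eef_pos: [0.5974, 0.0094, 0.0624]
contact_force: [-7.9, -12.9, 17.5]
opening: 0.653
finger_force: 18.6
eef_pos: [0.597, 0.0062, 0.0633]
contact_force: [-11.0, -10.9, 24.1]
opening: 0.581
finger_force: 16.5
```

```bash
python3 -m handwheel '[[[0.0474,0,0.001,0.0003,0],[0.0454,0,0.001,0.0003,0]]]'|grep -E "force|eef|open"
```

```text
eef_pos: [0.5969, 0.0041, 0.0631]
contact_force: [-9.8, -13.3, 21.3]
opening: 0.538
finger_force: 15.4
```

```bash
python3 -m handwheel '[[[0.0434,-0.0005,0.0009,-0.0005,0],[0.0414,-0.0005,0.0009,-0.0005,0],[0.0400,-0.0005,0.0006,-0.0005,0]]]'|grep -E "force|eef|open"; python3 -m handwheel '[[[0.038,0,0,-0.0005,0],[0.036,0,0,0,0],[0.036,0,0,0,0]]]'|grep -E "force|eef|open"
```

```text
eef_pos: [0.5961, 0.0017, 0.0639]
contact_force: [-4.5, -14.4, 12.9]
opening: 0.471
finger_force: 14.8
eef_pos: [0.5961, 0.0012, 0.0642]
contact_force: [-5.2, -18.9, 15.1]
opening: 0.451
finger_force: 38.5
```

```bash
python3 -m handwheel '[[[0.03,0,0,0,0],[0.03,0,0,0,0],[0.03,0,0,0,0],[0.03,0,0,0,0]]]' 50|grep -E "force|eef|open"
python3 - <<'E'
from h import *
im=viewer.read_camera('wrist');sc=viewer.read_camera('scene')
for n,q in [('collar_seat',.027),('leg_seat',.027),('lever_bar',.088),('cam_lever',.04),('leg_post',.036)]:
    for k in viewer.pinpoint('wrist',n)[:1]:
      p=np.array(k['xy'])*[640,400];w=wz(p,q);print(n,p.round(),st(w),round(k['confidence'],2))
cv2.imwrite('pics/w5.png',cv2.resize(im[140:340,180:440],None,fx=3,fy=3,interpolation=2))
E
```

```text
eef_pos: [0.596, 0.001, 0.0643]
contact_force: [-6.8, -18.4, 16.1]
opening: 0.449
finger_force: 48.3
collar_seat [279. 235.] [0.001  0.0328] 0.66
leg_seat [ 42. 373.] [-0.2122  0.3737] 0.72
lever_bar [292. 284.] [0.0014 0.0201] 0.58
cam_lever [297. 247.] [-0.0013  0.0205] 0.77
leg_post [341. 236.] [ 0.004  -0.0057] 0.78
```

View pics/w5.png

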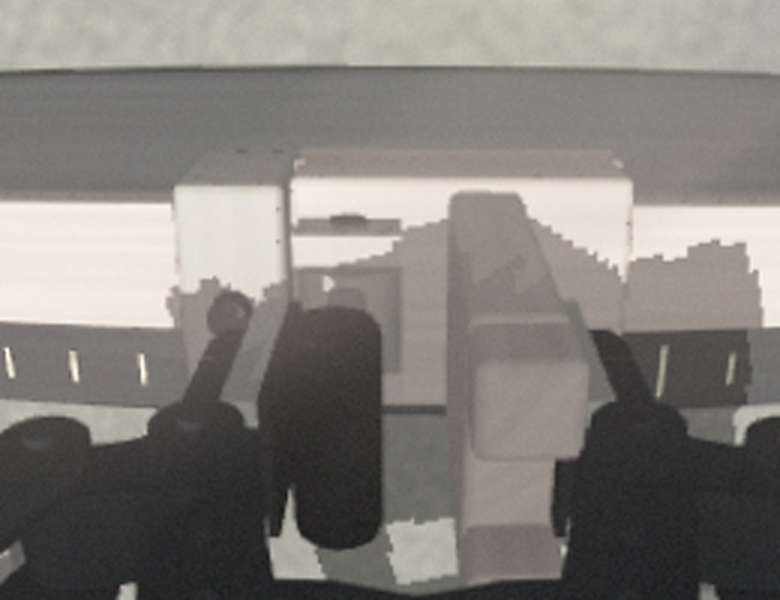

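The bar stands directly over its hinge (0.0201 against 0.0205), so the lever is upright. The foot is flush with the collar at crop (290,220), the collar hasn't moved, and the opening stopped at the hard stop as the grip rose.

```bash
python3 -c "
from h import *
print(get_state()['time']);print(sign_off())"
```

```text
12.0833
the job is handed in; nothing more can be done
None
```

The leg is seated against the unmoved collar with the lever fully shut, still pinched at about 48 N with about 19 N of push into the collar; handed in at 12.1 s of the 38 s allowed.

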